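# Load the card dispenser under its hold-down bar

### The job

Load the loyalty-card dispenser on the shop counter. Press the thumb tab of the hold-down bar down until it bears firmly on its stop (hold about 14 N for a moment; never more than 20 N on the tab or bar) so that the bar's other end tips fully up, then slide the carton of cards along the channel fully home against the end stop, and last push the bar back down until its rubber foot grips the top of the carton with a light spring pressure (less than 14 N on the carton). Do not ram the carton against the stop, and leave the bottle, the coin dish and the card terminal where they are.

Things in the scene. Friction and masses are not known exactly. Their poses are not given: they have to be found in the camera images.
- dispenser: Grey plastic card dispenser fixed to the counter; origin on the counter. Deck 8 mm thick, x -70..80, y -165..80 mm. A channel along y, centred at x = 42 mm, 59 mm wide, between rails whose tops are 16 mm above the counter, y -52..68, flared at the mouth to y = -98.
- end_stop: The grey upright end stop of the channel, a fixed plate 65 mm (x) by 8 mm (y) by 26 mm high standing on the deck; origin under its centre. The carton's +y end comes against its -y face.
- pivot_column (a point): Point on the counter straight below the bar's pivot (axis along y), on a steel post 18 x 30 mm. The post's setting differs: the pivot is 62 to 88 mm above the counter, not reported, must be felt for. The steel bar, 16 mm wide, 6 thick, runs 92 mm from the pivot to +x over the channel; its thumb tab is on the -x side. Axes as dispenser.
- bar (a joint): Bar angle: 0 level (foot too low for the carton to pass), 0.75 rad at its upper stop, fully tipped up. Friction hinge, stays where left: 4 N at the tab or 5 N at the foot moves it. Rubber foot: plunger 65 mm from the pivot, tip 55 mm below the bar's centre line, sprung 2 N/mm, 8 mm travel. Let go, friction keeps up to 4 N on the carton, a proper grip. On the carton the joint reads 0.05 to 0.45.
- tab_column (a point): Point on the counter straight below the thumb tab's middle. Tab: steel plate 34 x 34 x 4 mm on a spring leaf giving 4.5 N/mm, so pressing past the stop raises the force gradually. Its middle is 26 mm above the pivot with the bar level (sloping up outward 0.35 rad), 29 mm below it at the upper stop (sloping down 0.4); it moves nearly straight down. Axes as dispenser.
- bar_column (a point): Point on the counter straight below where the bar can be pushed down from above, 58 mm from the pivot level towards the bar's end. With the bar fully tipped up its top is here 58 mm above the pivot, the bar's end 65 mm above it. Axes as dispenser.
- carton_mid (a point): Centre of the loose cardboard carton of plastic cards, 54 (x) by 120 (y) by 32 mm high, about 0.25 kg, lying flat on the deck at the channel's mouth. Its tail end is at its own y = -60 mm.
- home (a point): Where the carton's centre is when fully home: its long side along the channel, its +y end on the end stop. Axes as dispenser; the carton slides in along +y.
- bottle: Bystander: green glass bottle, 60 mm across, 170 mm high; origin under its base.
- coin_dish: Bystander: grey plastic coin dish, 90 mm across, 22 mm high; origin under its base.
- card_terminal: Bystander: black card terminal, 110 by 70 by 24 mm; origin under its centre.
There are look-alikes about, which are no part of the job. Of the things that look like the part that bears carton_mid, the larger one is meant.

How it is judged:
On the way, in this order (a step that is already met when the one before it is completed fails the run):
1. the tab is pressed onto its stop with 10 to 20 N, the bar tipped fully up (above 0.70 rad) (value of joint bar above 0.7 rad and contact force between the fingers and bar between 10 and 20 N), for 0.3 s.
2. the carton is home (within 5 mm and 0.06 rad) with the bar still up (distance between carton_mid and home below 0.005 m and angle between the y axis of carton_mid and the y axis of home, either way round below 0.06 rad and value of joint bar above 0.6 rad), for 0.2 s.
At the end, for the whole second after the job is handed in: The carton lies home against the end stop (centre within 5 mm, square within 0.06 rad), the bar is down and its foot presses on the carton with more than 1 N, everything at rest (distance between carton_mid and home below 0.005 m and angle between the y axis of carton_mid and the y axis of home, either way round below 0.06 rad and value of joint bar below 0.55 rad and contact force between bar and carton above 1 N and linear speed of carton below 0.01 m/s); the robot touches nothing.
It fails at once if more than 20 N between fingers and the bar or its tab (contact force between the fingers and bar above 20 N).
It fails at once if more than 14 N between the bar's foot and the carton (contact force between bar and carton above 14 N).
It fails at once if the carton rammed against the end stop (more than 30 N) (contact force between carton and end_stop above 30 N).
It fails at once if a bystander moved more than 15 mm (distance of any of bottle, coin_dish, card_terminal from where it was at the start of the episode above 0.015 m).
It also fails if it takes over 72 s, if anything falls off the work surface, if the arm or the gripper's body presses on something with over 40 N, if the wrist force passes 120 N, or if a joint passes its speed limit or range.

### The arm

A 7-joint arm with a two-finger parallel gripper is mounted at the origin on the work surface. World frame = base frame: x ahead of the robot, y to its left, z up, the work surface at z = 0. Lengths are in m, angles in rad, forces in N, time in s.
With the tool pointing down it reaches from about 0.4 to 0.875 m from the base axis. Payload 19.3 kg.
Tool frame: the origin (TCP) lies midway between the tips of the shut fingers; the grasp point (between the pads) lies 19 mm behind it (bot.pinch_z is the distance from the TCP to the grasp point, in m); z points along the fingers, y is the line along which they close (so a half turn about z gives the same grasp; the last joint's range is limited). The gripper opens to 85 mm and grips with 20 to 120 N. Pads are 22 mm wide; open, the fingers measure 114 mm over their backs; the gripper's body (76 mm by 85 mm) begins 54 mm behind the grasp point. The pads swing forward as they close: fully open they stand 13 mm farther back than shut.
Start: joints at [-1.246, 0.521, -0.036, 1.599, 0.021, 1.021, -0.113], TCP at [0.24, 0.577, 0.231] pointing down, gripper open.
Joint ranges: [-2.91, 2.91], [-0.3, 2.13], [-1.5, 1.42], [0.17, 2.43], [-1.26, 4.41], [0.16, 1.93], [-2.52, 2.52]. Speed limits (rad/s): [1.89, 1.89, 2.39, 2.39, 3.01, 3.01, 3.01].

### API

Orientations are given as [roll, pitch, yaw] about the fixed x, y, z axes, in that order (R = Rz(yaw) Ry(pitch) Rx(roll)).
In Python, from workcell import observe, viewer, bot gives the robot as it stands. The module is installed in compiled form; this text tells all that it offers.
- The arm moves only by the tool play_rows, never from a script. Its argument "motion" is a list of rows, each a list of 7 numbers: the shift along the tool's x, y, z in cm, then the turn, a rotation vector about the tool's x, y, z in rad, then the opening, from -1 (shut) to 1 (fully open), so that 0 is half open. A call has exactly 5 rows; each row is the pose to reach, as a shift and turn from the pose commanded when the call began, along the tool's axes at that moment; what a row does not reach only later rows make up. A row lasts 1/10 s, in which the tool goes at most 50 mm and 8.59 degrees, less where a joint would pass 70% of its speed; a pose out of reach is approached as far as the arm can. A call with a gripper value outside its range is refused whole. The fingers move at their own pace and stop on an object; "squeeze" is the grip in N (left out, the last holds). Time passes only in rows, so rows that repeat a pose let the fingers close, or fill a call up. It gives the time, the measured TCP pose, the force, the opening and the grip force at its end, in the units of the state.
- observe(): the state, without advancing time (a new reading comes with each control period).
- viewer.grab_frame(name): name is "side" or "top" or "wrist"; returns (picture, depth): 400x640x3 uint8, red, green, blue; 400x640 float32, m along the optical axis (not along the pixel's ray), 0 where there is no reading.
- viewer.camera_info(name): a dict with "fx", "fy", "cx", "cy" (pixels), "R" (3x3) and "t" (3): a world point X has camera coordinates R X + t. Camera axes: x right, y down, z forward; pixel columns grow to the right and rows downward; lengths in m; the calibration is good to about 2 mm. A picture is of the moment at which its call begins: read the wrist's pose just before it. camera_info takes no time and is no camera call; for the wrist camera it gives the pose at the moment of the call.
- bot.job_done(): hands the job in; it is judged then, once.
The state is a dict: "clock": time; "qpos": joint angles; "qd": joint speeds; "joint_efforts": joint torques, N m; "position": TCP position; "tool_rot": TCP orientation; "force": force on the tool from outside, world axes, zero at the start; "moment": the same for the moment, N m; "grip_width": finger opening in m; "finger_force": force on a finger pad.
Only numpy, scipy, OpenCV 4.12 (cv2) and the standard library are available. Lean on these libraries where they do the work, as an engineer would, in place of code of your own. Each camera call takes 0.05 s, during which the arm holds its last target. There are 200 camera calls.

## Working session

There is one attempt and no reset: what is moved stays moved. The work goes in short steps, Python scripts to look and compute and a tool call to move; the robot and the scene stay as the last step left them, time stands still between calls to the robot, and variables do not carry over. Pictures are saved under pics/ and viewed, at most 10 in all, crops included, and the job is handed in when it is done.

Besides the shell and the picture viewer there is one more tool, called in YAML: its name, and indented under it one key for each argument. play_rows: Moves the arm, as the interface text tells. Its arguments: {"type":"object","properties":{"motion":{"type":"array"},"squeeze":{"type":"number"}},"required":["motion"]}

```bash
mkdir -p pics
python3 - <<'E'
from workcell import observe, viewer, bot
import cv2, numpy as np
s=observe(); print({k:np.round(v,3).tolist() for k,v in s.items()}, bot.pinch_z)
for n in ("top","side"):
    p,d=viewer.grab_frame(n); cv2.imwrite(f"pics/{n}0.png",p[:,:,::-1]); np.savez(f"{n}0.npz",p=p,d=d)
    c=viewer.camera_info(n); print(n,c)
E
```

```text
{'clock': 0.0, 'qpos': [-1.246, 0.522, -0.036, 1.6, 0.021, 1.021, -0.113], 'qd': [0.003, 0.001, 0.0, 0.003, -0.002, 0.001, 0.001], 'joint_efforts': [-0.001, -92.708, 1.98, -36.993, 0.018, 0.008, -0.0], 'position': [0.24, 0.577, 0.231], 'tool_rot': [-3.14, 0.0, 2.747], 'force': [-0.567, -0.336, -0.402], 'moment': [0.041, 0.046, 0.014], 'finger_force': 0.0, 'grip_width': 0.086} 0.0187
top {'fx': 411.80996588647764, 'fy': 411.80996588647764, 'cx': 322.3103714667753, 'cy': 193.4001802363293, 'R': array([[ 0.00233041, -0.99937159, -0.03536953],
       [-0.99016664,  0.00264123, -0.13986799],
       [ 0.13987351,  0.03534768, -0.98953825]]), 't': array([0.09730711, 0.58549117, 0.82186708])}
side {'fx': 441.12569744855307, 'fy': 441.12569744855307, 'cx': 316.6867646211018, 'cy': 204.0682332328237, 'R': array([[ 0.988864  , -0.14855635,  0.00888766],
       [-0.07552135, -0.55237357, -0.83016864],
       [ 0.12823613,  0.82025268, -0.55744151]]), 't': array([-0.58248872,  0.14668236,  0.81910145])}
```

View pics/top0.png

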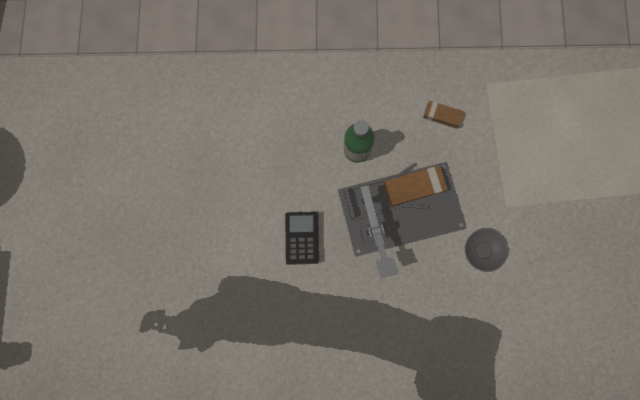

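View pics/side0.png

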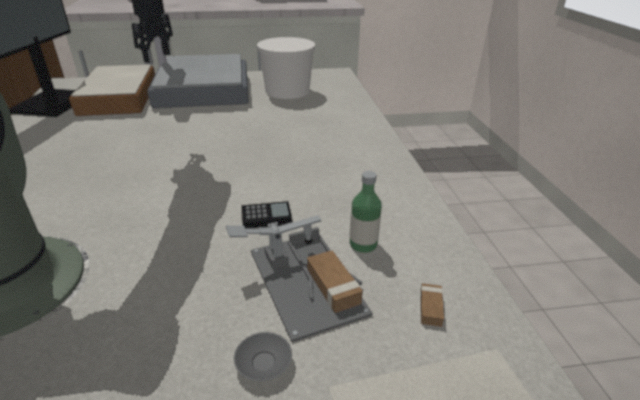

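```bash
cat > h.py <<'E'
import numpy as np, cv2
from workcell import observe, viewer, bot
def ray(c,u,v):
    d=c["R"].T@np.array([(u-c["cx"])/c["fx"],(v-c["cy"])/c["fy"],1.]); return -c["R"].T@c["t"], d
def onplane(c,u,v,z):
    o,d=ray(c,u,v); return o+d*(z-o[2])/d[2]
def cloud(c,d):
    v,u=np.mgrid[:d.shape[0],:d.shape[1]]
    P=np.stack([(u-c["cx"])/c["fx"]*d,(v-c["cy"])/c["fy"]*d,d],-1)
    return (P-c["t"])@c["R"]
E
python3 - <<'E'
from h import *
f=np.load("top0.npz"); p,d=f["p"],f["d"]; c=viewer.camera_info("top")
cv2.imwrite("pics/crop1.png",cv2.convertScaleAbs(cv2.resize(p[95:285,335:475,::-1],None,fx=3.1,fy=3.1,interpolation=cv2.INTER_CUBIC),alpha=1.6))
X=cloud(c,d)
hsv=cv2.cvtColor(p,cv2.COLOR_RGB2HSV)
m=((hsv[...,0]<20)&(hsv[...,1]>90)).astype(np.uint8)
n,l,st,ce=cv2.connectedComponentsWithStats(m)
for i in range(1,n):
    if st[i,4]>60: print("brown",st[i],ce[i],np.median(X[l==i],0))
roi=(d>0)&(X[...,2]>0.004);roi[:155]=0;roi[285:]=0;roi[:,:335]=0;roi[:,470:]=0
# deck
deck=((p.max(-1)<100)&(d>0)&(abs(X[...,2]-.008)<.006)); deck[:160]=0;deck[260:]=0;deck[:,:335]=0;deck[:,470:]=0
print("deck n",deck.sum(),cv2.minAreaRect(np.argwhere(deck)[:,::-1].astype(np.float32)))
for r in (262,266,270): print(r,[(u,np.round(X[r,u],3).tolist()) for u in range(376,400,4)])
for (u,v) in [(366,192),(368,200),(371,210),(374,220),(376,230),(379,240),(383,255)]: print(u,v,np.round(X[v,u],3))
print("ground",np.median(X[300:310,560:600,2]))
E
```

```text
brown [433 104  31  24 484] [447.91115702 115.40082645] [ 0.7597298  -0.17644521  0.02233105]
brown [435 166  13  25 129] [440.84496124 178.03100775] [ 0.6176596  -0.15082785  0.04168851]
brown [ 384  170   50   36 1173] [408.36231884 187.31969309] [ 0.59838332 -0.08255466  0.04131419]
deck n 5067 ((403.5, 209.5), (99.0, 131.0), 90.0)
262 [(376, [0.445, -0.008, 0.096]), (380, [0.445, -0.015, 0.1]), (384, [0.445, -0.023, 0.1]), (388, [0.445, -0.03, 0.1]), (392, [0.445, -0.038, 0.101]), (396, [0.443, -0.06, -0.0])]
266 [(376, [0.434, -0.017, 0.0]), (380, [0.438, -0.015, 0.103]), (384, [0.438, -0.023, 0.1]), (388, [0.438, -0.03, 0.102]), (392, [0.438, -0.037, 0.102]), (396, [0.434, -0.059, 0.003])]
270 [(376, [0.426, -0.017, -0.0]), (380, [0.43, -0.015, 0.1]), (384, [0.43, -0.022, 0.104]), (388, [0.43, -0.03, 0.103]), (392, [0.43, -0.037, 0.104]), (396, [0.43, -0.044, 0.105])]
366 192 [0.582 0.009 0.085]
368 200 [0.566 0.005 0.086]
371 210 [ 0.546 -0.001  0.085]
374 220 [ 0.526 -0.006  0.083]
376 230 [ 0.506 -0.009  0.089]
379 240 [ 0.487 -0.015  0.086]
383 255 [ 0.458 -0.022  0.092]
ground 0.0015444014181620312
```

View pics/crop1.png

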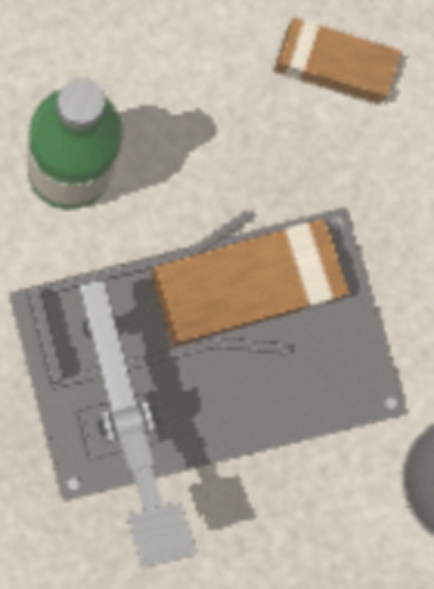

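```bash
cat > m.py <<'E'
from h import *
c=viewer.camera_info("top")
px=lambda q:(q[0]/3.1+335-.3,q[1]/3.1+95-.3)
W=lambda L,z:np.array([onplane(c,*px(q),z) for q in L])[:,:2]
D=W([(12,290),(348,210),(407,412),(68,499)],.008)
L=np.array([[80,80],[80,-165],[-70,-165],[-70,80]])/1e3
a=(L-L.mean(0));b=D-D.mean(0)
phi=np.arctan2((a[:,0]*b[:,1]-a[:,1]*b[:,0]).sum(),(a*b).sum())
R=np.array([[np.cos(phi),-np.sin(phi)],[np.sin(phi),np.cos(phi)]])
o=D.mean(0)-R@L.mean(0)
E
python3 - <<'E'
from m import *
print("phi",phi,"o",o,"resid mm",((L@R.T+o)-D)*1e3)
loc=lambda P:(P-o)@R*1e3
def show(n,P): print(n,np.round(P*1e3,1).tolist(),"local",np.round(loc(P),1).tolist())
C=W([(153,268),(325,220),(352,294),(177,343)],.040); show("carton",C); show("cm",C.mean(0)[None])
e=C[0]-C[1]; print("carton y-axis angle",np.arctan2(-e[0],e[1])-phi)
show("tab",W([(129,514),(183,504),(196,556),(142,567)],.100)); show("tabmid",W([(162,536)],.1))
show("bar tip",W([(82,285),(104,283)],.085)); show("pivot",W([(127,420)],.08))
show("endstop top",W([(40,290),(62,288),(58,382),(80,374)],.034)); 
B=np.load("top0.npz");X=cloud(c,B["d"]);v,u=np.where((B["d"]>0)&(X[...,2]>.022)&(X[...,2]<.2))
P=X[v,u];q=loc(P[:,:2]);
k=(q[:,0]>5)&(q[:,0]<80)&(q[:,1]>45)&(q[:,1]<95); print("es",q[k].min(0),q[k].max(0),P[k][:,2].max(),k.sum())
for lo in range(-110,110,10):
    k=(q[:,0]>=lo)&(q[:,0]<lo+10)&(q[:,1]>0)&(q[:,1]<50)&(P[:,2]>.06)
    if k.sum(): print(lo,k.sum(),np.round([q[k][:,1].min(),q[k][:,1].max(),np.median(P[k][:,2])*1e3],1))
E
```

```text
phi 0.24355096087990383 o [ 0.5428312  -0.03361811] resid mm [[-0.54046515  0.39749772]
 [ 2.22979066 -0.53778675]
 [-1.22344034 -2.13223737]
 [-0.46588517  2.2725264 ]]
carton [[611.6, -32.6], [644.2, -149.5], [593.4, -165.7], [560.4, -47.8]] local [[67.0, -15.6], [70.5, -137.0], [17.2, -140.3], [13.6, -18.0]]
cm [[602.4, -98.9]] local [[42.1, -77.7]]
carton y-axis angle 0.028655277187205924
tab [[447.9, -8.2], [454.1, -41.3], [422.7, -48.6], [416.0, -15.6]] local [[-86.0, 47.6], [-88.0, 13.9], [-120.2, 14.5], [-118.8, 48.1]]
tabmid [[434.7, -28.1]] local [[-103.6, 31.4]]
bar tip [[593.0, 18.2], [594.2, 4.1]] local [[61.2, 38.2], [59.0, 24.2]]
pivot [[506.6, -9.7]] local [[-29.4, 31.9]]
endstop top [[597.7, 43.9], [599.0, 28.9], [534.6, 32.1], [540.0, 17.2]] local [[71.9, 62.0], [69.6, 47.1], [7.9, 65.8], [9.5, 50.0]]
es [ 9.00261632 62.27924306] [73.7798909 70.3731963] 0.039203163705323514 124
-110 100 [ 15.1  48.7 102.8]
-100 93 [ 15.2  48.3 100. ]
-90 64 [14.7 48.6 97.1]
-80 34 [25.9 37.8 93.7]
-70 36 [24.2 38.2 90.4]
-60 45 [23.8 39.9 89. ]
-50 43 [23.8 39.6 86.1]
-40 88 [13.9 49.9 86.1]
-30 80 [13.6 49.8 85.5]
-20 42 [24.3 40.2 83.4]
-10 43 [24.1 40.1 83.4]
0 41 [24.4 39.8 83.9]
10 42 [24.3 40.2 85.4]
20 41 [23.9 40.2 86.3]
30 45 [24.7 40.2 86.7]
40 43 [24.5 40.3 87.2]
50 40 [24.2 40.2 88.1]
60 5 [26.1 39.1 88.2]
```

play_rows:
  motion:
    - [-4.9,-3.3,0,0,0,0.12,-1]
    - [-9.7,-6.6,0,0,0,0.25,-1]
    - [-14.5,-10,0,0,0,0.37,-1]
    - [-19.4,-13.3,0,0,0,0.5,-1]
    - [-24.3,-16.6,0,0,0,0.62,-1]

```text
clock: 0.6
position: [0.3772, 0.3653, 0.2313]
tool_rot: [-3.142, -0.0, 2.122]
force: [2.5, 0.4, -0.4]
grip_width: 0.0119
finger_force: 0.0
```

```bash
cat > d.py <<'E'
import sys
from h import *
from scipy.spatial.transform import Rotation as Ro
# args: target x y z (m): prints shift in cm along tool axes and rotvec to yaw 1.814
s=observe(); R=Ro.from_euler("xyz",s["tool_rot"])
t=np.array([float(a) for a in sys.argv[1:4]])
T=Ro.from_euler("xyz",[np.pi,0,1.8144])
print("t",s["clock"],"pos",np.round(s["position"],4),"rot",np.round(s["tool_rot"],3),"F",np.round(s["force"],2),"q",np.round(s["qpos"],2))
print("shift cm",np.round(R.inv().apply(t-s["position"])*100,2),"rotvec",np.round((R.inv()*T).as_rotvec(),3))
E
python3 d.py .435 -.028 .16
```

```text
t 0.6 pos [0.3772 0.3653 0.2313] rot [-3.142 -0.     2.122] F [ 2.49  0.42 -0.42] q [-1.    0.37  0.15  1.87 -0.07  0.91 -0.26]
shift cm [-36.54 -15.66   7.13] rotvec [-0.    -0.     0.307]
```

play_rows:
  motion:
    - [-4.4,-2.2,0,0,0,0.1,-1]
    - [-8.8,-4.4,0,0,0,0.2,-1]
    - [-13.2,-6.6,0,0,0,0.31,-1]
    - [-17.6,-8.8,0,0,0,0.31,-1]
    - [-22,-11,0,0,0,0.31,-1]

```text
clock: 1.1
position: [0.3989, 0.1205, 0.2313]
tool_rot: [3.141, -0.0, 1.817]
force: [1.2, -0.4, 0.3]
grip_width: -0.0003
finger_force: 0.0
```

play_rows:
  motion:
    - [-3.7,-0.6,0,0,0,0,-1]
    - [-7.3,-1.5,1,0,0,0,-1]
    - [-9.5,-2,3,0,0,0,-1]
    - [-10,-2,5,0,0,0,-1]
    - [-10,-2,6,0,0,0,-1]

```text
clock: 1.6
position: [0.4037, 0.0195, 0.1702]
tool_rot: [-3.14, 0.0, 1.815]
force: [0.1, 0.3, 0.4]
grip_width: -0.0003
finger_force: 0.0
```

```bash
python3 d.py .435 -.028 .12
```

```text
t 1.6 pos [0.4037 0.0195 0.1702] rot [-3.14   0.     1.815] F [0.13 0.28 0.38] q [-0.5   0.29  0.36  2.22 -0.17  0.66  0.23]
shift cm [-5.37  1.9   5.01] rotvec [-0.001  0.     0.001]
```

play_rows:
  motion:
    - [-3,1,1.5,0,0,0,-1]
    - [-5.4,1.9,3,0,0,0,-1]
    - [-5.4,1.9,4.5,0,0,0,-1]
    - [-5.4,1.9,5,0,0,0,-1]
    - [-5.4,1.9,5,0,0,0,-1]

```text
clock: 2.1
position: [0.4353, -0.0266, 0.121]
tool_rot: [-3.14, -0.0, 1.818]
force: [-0.0, -0.4, 0.3]
grip_width: -0.0004
finger_force: 0.0
```

```bash
python3 d.py .435 -.028 .055
python3 - <<'E'
from h import *
p,d=viewer.grab_frame("side"); cv2.imwrite("pics/s1.png",cv2.resize(p[170:330,200:420,::-1],None,fx=3,fy=3,interpolation=cv2.INTER_CUBIC))
E
```

```text
t 2.1 pos [ 0.4353 -0.0266  0.121 ] rot [-3.14  -0.     1.818] F [-0.05 -0.43  0.27] q [-0.33  0.43  0.32  2.19 -0.25  0.56  0.43]
shift cm [-0.13 -0.06  6.6 ] rotvec [-0.001 -0.     0.003]
```

View pics/s1.png

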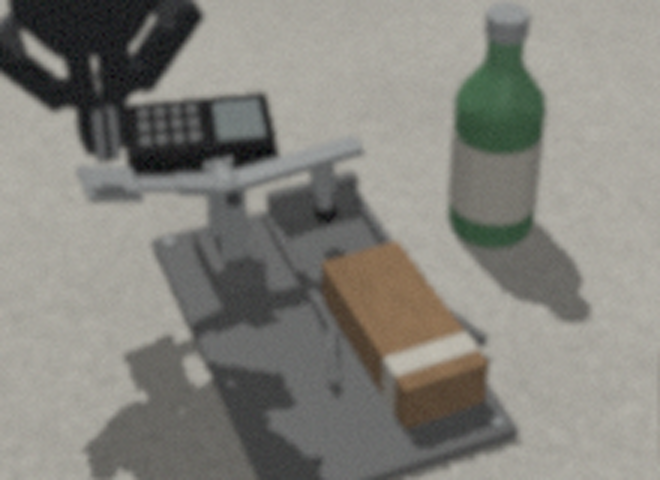

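play_rows:
  motion:
    - [0,0,0.8,0,0,0,-1]
    - [0,0,1.5,0,0,0,-1]
    - [0,0,2.1,0,0,0,-1]
    - [0,0,2.6,0,0,0,-1]
    - [0,0,3,0,0,0,-1]

```text
clock: 2.65
position: [0.4354, -0.0273, 0.0908]
tool_rot: [-3.141, -0.0, 1.817]
force: [-1.8, -0.0, 4.7]
grip_width: 0.0001
finger_force: 2.2
```

Moving the tab at ~4.5 N. Continue gently.

play_rows:
  motion:
    - [0,0,0.5,0,0,0,-1]
    - [0,0,1.0,0,0,0,-1]
    - [0,0,1.5,0,0,0,-1]
    - [0,0,2.0,0,0,0,-1]
    - [0,0,2.5,0,0,0,-1]

```text
clock: 3.15
position: [0.4363, -0.0273, 0.066]
tool_rot: [3.141, 0.0, 1.817]
force: [1.4, 1.2, 5.9]
grip_width: -0.0003
finger_force: 2.6
```

play_rows:
  motion:
    - [0,0,0.2,0,0,0,-1]
    - [0,0,0.4,0,0,0,-1]
    - [0,0,0.6,0,0,0,-1]
    - [0,0,0.8,0,0,0,-1]
    - [0,0,0.8,0,0,0,-1]

```text
clock: 3.65
position: [0.4364, -0.0273, 0.0583]
tool_rot: [3.14, 0.0, 1.817]
force: [1.1, 0.6, 3.7]
grip_width: 0.0001
finger_force: 1.8
```

play_rows:
  motion:
    - [0,0,0.1,0,0,0,-1]
    - [0,0,0.2,0,0,0,-1]
    - [0,0,0.3,0,0,0,-1]
    - [0,0,0.3,0,0,0,-1]
    - [0,0,0.3,0,0,0,-1]

```text
clock: 4.15
position: [0.4361, -0.0273, 0.0554]
tool_rot: [3.141, 0.0, 1.817]
force: [1.0, 0.2, 3.9]
grip_width: -0.0001
finger_force: 2.0
```

play_rows:
  motion:
    - [0,0,0.1,0,0,0,-1]
    - [0,0,0.2,0,0,0,-1]
    - [0,0,0.3,0,0,0,-1]
    - [0,0,0.3,0,0,0,-1]
    - [0,0,0.3,0,0,0,-1]

```text
clock: 4.65
position: [0.436, -0.0273, 0.0524]
tool_rot: [3.141, 0.0, 1.817]
force: [1.5, 0.3, 4.4]
grip_width: 0.0
finger_force: 2.0
```

play_rows:
  motion:
    - [0,0,0.1,0,0,0,-1]
    - [0,0,0.2,0,0,0,-1]
    - [0,0,0.25,0,0,0,-1]
    - [0,0,0.25,0,0,0,-1]
    - [0,0,0.25,0,0,0,-1]

```text
clock: 5.15
position: [0.4362, -0.0273, 0.05]
tool_rot: [3.141, 0.0, 1.817]
force: [0.9, 0.7, 9.6]
grip_width: 0.0
finger_force: 4.1
```

play_rows:
  motion:
    - [0,0,0.05,0,0,0,-1]
    - [0,0,0.1,0,0,0,-1]
    - [0,0,0.1,0,0,0,-1]
    - [0,0,0.1,0,0,0,-1]
    - [0,0,0.1,0,0,0,-1]

```text
clock: 5.65
position: [0.4365, -0.0272, 0.0492]
tool_rot: [3.14, 0.0, 1.817]
force: [0.4, 0.9, 14.4]
grip_width: 0.0002
finger_force: 5.8
```

play_rows:
  motion:
    - [0,0,0,0,0,0,-1]
    - [0,0,0,0,0,0,-1]
    - [0,0,-0.5,0,0,0,-1]
    - [0,0,-3,0,0,0,-1]
    - [0,0,-7,0,0,0,-1]

```text
clock: 6.15
position: [0.4342, -0.0275, 0.1183]
tool_rot: [-3.137, -0.0, 1.816]
force: [1.5, 0.3, 1.1]
grip_width: -0.0001
finger_force: 0.0
```

play_rows:
  motion:
    - [-3.5,2.6,-1.5,0,0,0,-1]
    - [-7.5,5.6,-1.5,0,0,0,-1]
    - [-11.5,8.6,-1.5,0,0,0,-1]
    - [-15.5,11.6,-1.5,0,0,0,-1]
    - [-19.6,14.6,-1.5,0,0,0,-1]

```text
clock: 6.65
position: [0.6255, -0.1825, 0.1336]
tool_rot: [-3.141, -0.001, 1.817]
force: [0.5, 0.5, 1.6]
grip_width: -0.0001
finger_force: 0.0
```

play_rows:
  motion:
    - [0,0,0,0,0,0,-1]
    - [0,0,0,0,0,0,-1]
    - [0,0,0,0,0,0,-1]
    - [0,0,0,0,0,0,-1]
    - [0,0,0,0,0,0,-1]

```text
clock: 7.15
position: [0.6242, -0.1805, 0.1341]
tool_rot: [3.141, -0.0, 1.818]
force: [0.0, 0.3, 0.2]
grip_width: 0.0
finger_force: 0.0
```

```bash
python3 d.py .6245 -.1843 .022
python3 - <<'E'
from m import *
p,d=viewer.grab_frame("side"); cv2.imwrite("pics/s2.png",cv2.resize(p[150:350,200:460,::-1],None,fx=2.8,fy=2.8,interpolation=cv2.INTER_CUBIC))
p,d=viewer.grab_frame("top");X=cloud(c,d);loc=(X[...,:2]-o)@R*1e3
k=(d>0)&(loc[...,1]>26)&(loc[...,1]<38)&(X[...,2]>.04)&(X[...,2]<.2)
for lo in range(-120,80,20):
    kk=k&(loc[...,0]>=lo)&(loc[...,0]<lo+20)
    if kk.sum(): print(lo,kk.sum(),np.round(np.median(loc[kk][:,0]),1),np.round(np.median(X[kk][:,2])*1e3,1))
E
```

```text
t 7.15 pos [ 0.6242 -0.1805  0.1341] rot [ 3.141 -0.     1.818] F [0.02 0.32 0.15] q [-0.02  0.69  0.32  1.63 -0.27  0.87  0.66]
shift cm [-0.38 -0.07 11.21] rotvec [ 0.    -0.     0.003]
-120 45 -107.7 48.5
-100 60 -89.9 55.6
-80 61 -69.7 64.3
-60 61 -50.0 74.2
-40 63 -30.3 87.2
-20 68 -9.6 103.0
0 71 10.2 120.4
20 68 29.3 137.5
40 37 49.4 96.1
```

View pics/s2.png

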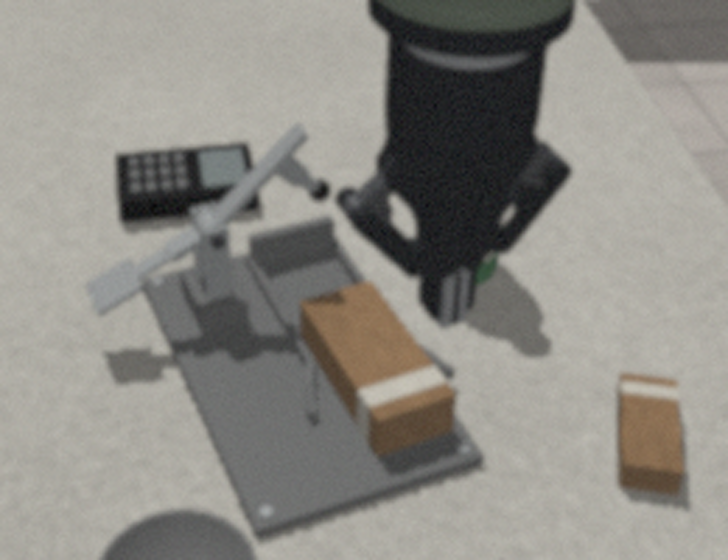

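play_rows:
  motion:
    - [-0.5,0,2,0,0,0,-1]
    - [-0.5,0,5,0,0,0,-1]
    - [-0.5,0,8,0,0,0,-1]
    - [-0.5,0,10.5,0,0,0,-1]
    - [-0.5,0,11.2,0,0,0,-1]

```text
clock: 7.75
position: [0.6243, -0.1856, 0.0194]
tool_rot: [-3.139, -0.002, 1.817]
force: [-0.2, 0.1, -0.7]
grip_width: 0.0
finger_force: 0.0
```

play_rows:
  motion:
    - [0.5,0,0,0,0,0,-1]
    - [1,0,0,0,0,0,-1]
    - [1.5,0,0,0,0,0,-1]
    - [2,0,0,0,0,0,-1]
    - [2.5,0,0,0,0,0,-1]

```text
clock: 8.25
position: [0.6201, -0.162, 0.0228]
tool_rot: [3.14, 0.001, 1.817]
force: [1.0, -3.8, 2.9]
grip_width: 0.0001
finger_force: 2.0
```

```bash
python3 d.py .6245 -.1843 .022; python3 -c "
from m import *
print((observe()['position'][:2]-o)@R*1e3)"
```

```text
t 8.25 pos [ 0.6201 -0.162   0.0228] rot [3.140e+00 1.000e-03 1.817e+00] F [ 1.05 -3.79  2.87] q [-0.01  0.83  0.26  1.69 -0.32  0.66  0.68]
shift cm [-2.27 -0.12  0.08] rotvec [0.001 0.001 0.002]
[  44.04541873 -143.26548696]
```

play_rows:
  motion:
    - [0.6,0,0,0,0,0,-1]
    - [1.2,0,0,0,0,0,-1]
    - [1.8,0,0,0,0,0,-1]
    - [2.4,0,0,0,0,0,-1]
    - [3.0,0,0,0,0,0,-1]

```text
clock: 8.75
position: [0.6122, -0.1324, 0.0218]
tool_rot: [3.142, 0.0, 1.817]
force: [1.0, -4.3, 3.4]
grip_width: 0.0002
finger_force: 2.1
```

play_rows:
  motion:
    - [0.6,0,0,0,0,0,-1]
    - [1.2,0,0,0,0,0,-1]
    - [1.8,0,0,0,0,0,-1]
    - [2.3,0,0,0,0,0,-1]
    - [2.6,0,0,0,0,0,-1]

```text
clock: 9.25
position: [0.6058, -0.1069, 0.0218]
tool_rot: [-3.141, -0.0, 1.817]
force: [0.3, -3.8, 3.4]
grip_width: 0.0001
finger_force: 1.8
```

```bash
cat > look.py <<'E'
from m import *
s=observe(); print(s["clock"],(s['position'][:2]-o)@R*1e3, s["position"][2])
p,d=viewer.grab_frame("top");X=cloud(c,d);loc=(X[...,:2]-o)@R*1e3
hsv=cv2.cvtColor(p,cv2.COLOR_RGB2HSV)
k=(((hsv[...,0]<20)&(hsv[...,1]>90))|(p.min(-1)>105))&(loc[...,0]>5)&(loc[...,0]<80)&(abs(X[...,2]-.041)<.006)&(loc[...,1]>-150)
q=loc[k]; print("carton top pts",k.sum(),np.percentile(q,[1,99],axis=0), cv2.minAreaRect(q.astype(np.float32)))
E
python3 look.py
```

```text
9.25 [ 43.45447898 -86.32035525] 0.02176286891090042
carton top pts 1248 [[ 17.21489934 -74.63325764]
 [ 70.47210875  43.05913375]] ((44.290016174316406, -5.599327087402344), (142.35952758789062, 55.775848388671875), 89.26470947265625)
```

play_rows:
  motion:
    - [0.3,0,0,0,0,0,-1]
    - [0.6,0,0,0,0,0,-1]
    - [0.9,0,0,0,0,0,-1]
    - [1.1,0,0,0,0,0,-1]
    - [1.2,0,0,0,0,0,-1]

```text
clock: 9.8
position: [0.6029, -0.0956, 0.0217]
tool_rot: [-3.141, -0.0, 1.817]
force: [-0.5, -1.0, -0.3]
grip_width: 0.0002
finger_force: 0.9
```

play_rows:
  motion:
    - [0.05,0,0,0,0,0,-1]
    - [0.1,0,0,0,0,0,-1]
    - [0.15,0,0,0,0,0,-1]
    - [0.2,0,0,0,0,0,-1]
    - [0.2,0,0,0,0,0,-1]

```text
clock: 10.3
position: [0.6025, -0.0939, 0.0218]
tool_rot: [-3.141, -0.0, 1.817]
force: [0.0, -1.1, -1.1]
grip_width: -0.0006
finger_force: 0.3
```

play_rows:
  motion:
    - [0.05,0,0,0,0,0,-1]
    - [0.1,0,0,0,0,0,-1]
    - [0.15,0,0,0,0,0,-1]
    - [0.2,0,0,0,0,0,-1]
    - [0.2,0,0,0,0,0,-1]

```text
clock: 10.8
position: [0.602, -0.092, 0.0218]
tool_rot: [-3.142, -0.0, 1.817]
force: [0.1, 0.4, 0.9]
grip_width: 0.0004
finger_force: 0.3
```

```bash
python3 look.py
```

```text
10.8 [ 43.36900752 -70.90530543] 0.021808207782330225
carton top pts 1185 [[ 17.18790342 -58.26755493]
 [ 70.31166283  58.41599614]] ((45.010948181152344, 2.266559600830078), (56.31645202636719, 125.81853485107422), 0.1991509199142456)
```

play_rows:
  motion:
    - [0.04,0,0,0,0,0,-1]
    - [0.08,0,0,0,0,0,-1]
    - [0.12,0,0,0,0,0,-1]
    - [0.15,0,0,0,0,0,-1]
    - [0.15,0,0,0,0,0,-1]

```text
clock: 11.35
position: [0.6017, -0.0906, 0.0218]
tool_rot: [-3.142, 0.0, 1.817]
force: [-0.1, -1.9, -0.5]
grip_width: 0.0003
finger_force: 0.6
```

play_rows:
  motion:
    - [0.03,0,0,0,0,0,-1]
    - [0.06,0,0,0,0,0,-1]
    - [0.1,0,0,0,0,0,-1]
    - [0.1,0,0,0,0,0,-1]
    - [0.1,0,0,0,0,0,-1]

```text
clock: 11.85
position: [0.6014, -0.0896, 0.0218]
tool_rot: [-3.142, -0.0, 1.817]
force: [-0.7, -1.2, 0.5]
grip_width: -0.0001
finger_force: 0.6
```

play_rows:
  motion:
    - [0.03,0,0,0,0,0,-1]
    - [0.06,0,0,0,0,0,-1]
    - [0.1,0,0,0,0,0,-1]
    - [0.1,0,0,0,0,0,-1]
    - [0.1,0,0,0,0,0,-1]

```text
clock: 12.35
position: [0.6013, -0.0889, 0.0218]
tool_rot: [3.141, 0.0, 1.817]
force: [1.3, -4.5, -0.5]
grip_width: -0.0001
finger_force: 2.2
```

play_rows:
  motion:
    - [0.02,0,0,0,0,0,-1]
    - [0.04,0,0,0,0,0,-1]
    - [0.05,0,0,0,0,0,-1]
    - [0.05,0,0,0,0,0,-1]
    - [0.05,0,0,0,0,0,-1]

```text
clock: 12.85
position: [0.6014, -0.0889, 0.0219]
tool_rot: [3.141, 0.001, 1.816]
force: [2.9, -7.1, -2.0]
grip_width: 0.0001
finger_force: 3.4
```

```bash
python3 look.py
```

```text
12.85 [ 43.49354475 -67.76901698] 0.02193581573487546
carton top pts 1161 [[ 17.16987615 -53.5666849 ]
 [ 70.43575034  61.3731987 ]] ((44.847862243652344, 4.315818786621094), (56.01671600341797, 121.99117279052734), 0.005338930990546942)
```

play_rows:
  motion:
    - [-0.5,0,0,0,0,0,-1]
    - [-1.5,0,-2,0,0,0,-1]
    - [-1.5,0,-6,0,0,0,-1]
    - [-1.5,0,-11,0,0,0,-1]
    - [-1.5,0,-16,0,0,0,-1]

```text
clock: 13.4
position: [0.6041, -0.1026, 0.1833]
tool_rot: [-3.14, -0.001, 1.817]
force: [1.4, 0.2, 0.1]
grip_width: -0.0002
finger_force: 0.0
```

play_rows:
  motion:
    - [2,-0.3,0,0,0,0,-1]
    - [6,-1,0,0,0,0,-1]
    - [10,-1.6,0,0,0,0,-1]
    - [11.4,-1.6,0,0,0,0,-1]
    - [11.4,-1.6,0,0,0,0,-1]

```text
clock: 13.9
position: [0.561, 0.0065, 0.1819]
tool_rot: [-3.141, -0.001, 1.82]
force: [-0.4, -0.1, 0.0]
grip_width: -0.0
finger_force: 0.0
```

```bash
python3 look.py; python3 d.py .5 0 .142
```

```text
13.9 [27.31800053 34.52190688] 0.18185219197435756
t 13.95 pos [0.5615 0.0046 0.1819] rot [-3.141 -0.     1.818] F [ 0.22 -0.58  1.22] q [-0.38  0.51  0.37  1.83 -0.24  0.84  0.36]
shift cm [ 1.06 -6.07  3.99] rotvec [-0.    -0.     0.004]Traceback (most recent call last):
  File "look.py", line 6, in <module>
    q=loc[k]; print("carton top pts",k.sum(),np.percentile(q,[1,99],axis=0), cv2.minAreaRect(q.astype(np.float32)))
                                             ~~~~~~~~~~~~~^^^^^^^^^^^^^^^^^
    return _quantile_unchecked(
        a, q, axis, out, overwrite_input, method, keepdims, weights)
    return _ureduce(a,
                    func=_quantile_ureduce_func,
    ...<5 lines>...
                    overwrite_input=overwrite_input,
                    method=method)
    r = func(a, **kwargs)
    result = _quantile(arr,
                       quantiles=q,
    ...<2 lines>...
                       out=out,
                       weights=wgt)
    slices_having_nans = np.isnan(arr[-1, ...])
                                  ~~~^^^^^^^^^
IndexError: index -1 is out of bounds for axis 0 with size 0
```

play_rows:
  motion:
    - [0,0,1,0,0,0,-1]
    - [0,0,2,0,0,0,-1]
    - [0,0,3,0,0,0,-1]
    - [0,0,3.6,0,0,0,-1]
    - [0,0,4,0,0,0,-1]

```text
clock: 14.45
position: [0.5612, 0.0035, 0.1408]
tool_rot: [-3.14, 0.0, 1.816]
force: [-2.0, 0.3, 3.6]
grip_width: 0.0005
finger_force: 1.5
```

play_rows:
  motion:
    - [0,0,0.4,0,0,0,-1]
    - [0,0,0.8,0,0,0,-1]
    - [0,0,1.2,0,0,0,-1]
    - [0,0,1.6,0,0,0,-1]
    - [0,0,2,0,0,0,-1]

```text
clock: 14.95
position: [0.5616, 0.004, 0.1216]
tool_rot: [3.141, 0.0, 1.817]
force: [-0.7, -0.8, 4.5]
grip_width: 0.0001
finger_force: 2.0
```

Bar following at ~4.5 N. Continue to ~0.106, then fine steps.

play_rows:
  motion:
    - [0,0,0.3,0,0,0,-1]
    - [0,0,0.6,0,0,0,-1]
    - [0,0,0.9,0,0,0,-1]
    - [0,0,1.2,0,0,0,-1]
    - [0,0,1.4,0,0,0,-1]

```text
clock: 15.45
position: [0.5616, 0.004, 0.1076]
tool_rot: [3.141, 0.0, 1.817]
force: [0.7, 1.0, 5.6]
grip_width: 0.0
finger_force: 2.1
```

play_rows:
  motion:
    - [0,0,0.1,0,0,0,-1]
    - [0,0,0.2,0,0,0,-1]
    - [0,0,0.3,0,0,0,-1]
    - [0,0,0.4,0,0,0,-1]
    - [0,0,0.4,0,0,0,-1]

```text
clock: 15.95
position: [0.5615, 0.0039, 0.1038]
tool_rot: [3.141, 0.0, 1.817]
force: [0.8, 0.6, 2.8]
grip_width: -0.0001
finger_force: 1.4
```

play_rows:
  motion:
    - [0,0,0.05,0,0,0,-1]
    - [0,0,0.1,0,0,0,-1]
    - [0,0,0.15,0,0,0,-1]
    - [0,0,0.2,0,0,0,-1]
    - [0,0,0.2,0,0,0,-1]

```text
clock: 16.45
position: [0.5615, 0.0039, 0.1018]
tool_rot: [3.142, 0.0, 1.817]
force: [1.1, -0.2, 4.1]
grip_width: -0.0001
finger_force: 1.8
```

play_rows:
  motion:
    - [0,0,0.05,0,0,0,-1]
    - [0,0,0.1,0,0,0,-1]
    - [0,0,0.15,0,0,0,-1]
    - [0,0,0.2,0,0,0,-1]
    - [0,0,0.2,0,0,0,-1]

```text
clock: 16.95
position: [0.5615, 0.0039, 0.0998]
tool_rot: [-3.142, 0.0, 1.817]
force: [2.4, -0.2, 4.6]
grip_width: -0.0001
finger_force: 1.8
```

play_rows:
  motion:
    - [0,0,0.05,0,0,0,-1]
    - [0,0,0.1,0,0,0,-1]
    - [0,0,0.15,0,0,0,-1]
    - [0,0,0.2,0,0,0,-1]
    - [0,0,0.2,0,0,0,-1]

```text
clock: 17.45
position: [0.5615, 0.0039, 0.0978]
tool_rot: [-3.142, 0.0, 1.817]
force: [2.2, 0.2, 3.8]
grip_width: 0.0002
finger_force: 1.8
```

play_rows:
  motion:
    - [0,0,0.05,0,0,0,-1]
    - [0,0,0.1,0,0,0,-1]
    - [0,0,0.15,0,0,0,-1]
    - [0,0,0.2,0,0,0,-1]
    - [0,0,0.2,0,0,0,-1]

```text
clock: 17.95
position: [0.5618, 0.0039, 0.0959]
tool_rot: [3.141, 0.0, 1.817]
force: [1.9, 0.2, 6.2]
grip_width: -0.0002
finger_force: 2.9
```

play_rows:
  motion:
    - [0,0,0.05,0,0,0,-1]
    - [0,0,0.1,0,0,0,-1]
    - [0,0,0.15,0,0,0,-1]
    - [0,0,0.15,0,0,0,-1]
    - [0,0,0.15,0,0,0,-1]

```text
clock: 18.45
position: [0.5621, 0.004, 0.0948]
tool_rot: [3.14, 0.0, 1.817]
force: [2.6, 1.3, 9.6]
grip_width: 0.0001
finger_force: 4.7
```

play_rows:
  motion:
    - [0,0,-0.2,0,0,0,-1]
    - [0,0,-0.6,0,0,0,-1]
    - [0,0,-2,0,0,0,-1]
    - [0,0,-5,0,0,0,-1]
    - [0,0,-9,0,0,0,-1]

```text
clock: 18.95
position: [0.5604, 0.0037, 0.185]
tool_rot: [-3.139, -0.0, 1.817]
force: [0.1, 0.1, 0.9]
grip_width: 0.0002
finger_force: 0.0
```

play_rows:
  motion:
    - [-3,-1,0,0,0,0,-1]
    - [-6,-3,0,0,0,0,-1]
    - [-9,-6,0,0,0,0,-1]
    - [-12,-9,0,0,0,0,-1]
    - [-13,-10,0,0,0,0,-1]

```text
clock: 19.45
position: [0.4937, -0.1501, 0.1854]
tool_rot: [-3.141, 0.001, 1.812]
force: [-0.3, 0.4, 0.1]
grip_width: -0.0002
finger_force: 0.0
```

```bash
python3 look.py
python3 - <<'E'
from h import *
p,d=viewer.grab_frame("side"); cv2.imwrite("pics/s3.png",cv2.resize(p[150:350,200:460,::-1],None,fx=2.8,fy=2.8,interpolation=cv2.INTER_CUBIC))
E
```

```text
19.45 [ -75.75528672 -101.23471756] 0.18535811442465464
carton top pts 1193 [[ 17.54938541 -56.44999951]
 [ 70.5294893   61.3735291 ]] ((43.93876266479492, 2.264293670654297), (53.96898651123047, 119.787353515625), 0.249500572681427)
```

View pics/s3.png

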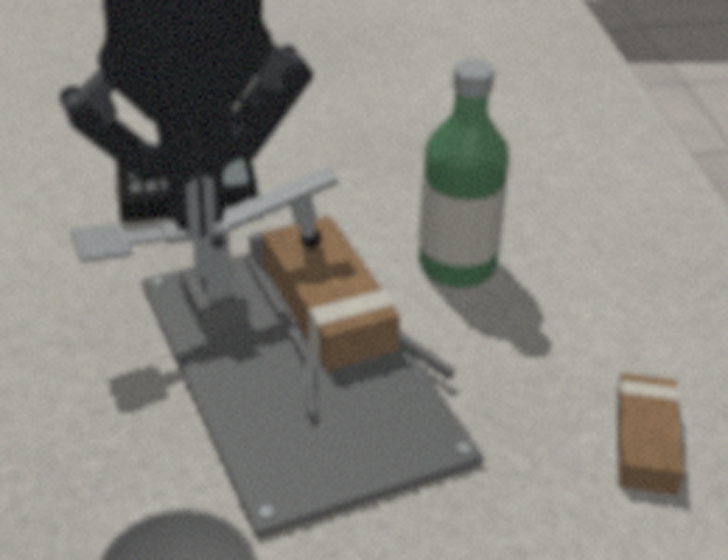

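The picture shows the carton against the end stop and the bar down with its foot on the carton top at about (311,238). The arm is clear of everything.

```bash
python3 -c "
from workcell import bot
print(bot.job_done())"
```

```text
the job is handed in; nothing more can be done
None
```

I handed the job in at about 19.5 s: tab pressed and held at about 14 N with the bar up, carton home against the end stop, bar foot down on the carton with roughly 5 N before release, and no bystander touched; the hand-in call returned no verdict.

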